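# Fit the blow-off nozzle to the bench air point

### The job

Take the blow-off nozzle with the pointed tip out of the wooden rack and push its tube straight down into the brass push-fit fitting on the air point, past the seal until it is fully home on the stop, without forcing it. Only then swing the lever valve fully over to open the air, and let go. Leave the fan-shaped nozzle in the rack and do not disturb the other things on the bench.

Things in the scene. Friction and masses are not known exactly. Their poses are not given: they have to be found in the camera images.
- nozzle: the nozzle to fit: 143 mm long, about 90 g, upright in one of the two rack holes, standing on its floor 10 mm above the bench. From below: aluminium tube, 12 mm diameter, 68 mm long, its end tapering to 8 mm over the last 5 mm; round wooden grip, 26 mm diameter, 68 to 113 mm above the lower end; pointed brass cone, 16 mm wide, up to 143 mm. Origin at the lower end of the tube, z along its axis towards the point
- nozzle_grip (a point): centre of the pointed nozzle's wooden grip, 90.5 mm above the tube's lower end, on the axis
- fan_nozzle: a nozzle with the same tube and wooden grip but a flat brass fan head 44 mm wide instead of a point; stands in the other rack hole and stays there, its top 148 mm above the bench. Origin at the lower end of its tube
- rack: fixed wooden block, 90 mm (x) by 200 mm (y) by 60 mm high, origin at the centre of its underside; two blind holes of 14.2 mm diameter, 50 mm deep, on its y axis at y = +50 and -50 mm
- air_point: fixed aluminium block 60 mm (x) by 200 mm (y), top 45 mm above the origin, on a wooden plinth 90 by 240 mm whose top is 5 mm above the origin; the origin lies on the block's vertical centre line, 0 to 30 mm above the bench. On top: the brass fitting at y = +60 mm (its mouth 97 mm above the origin) and the lever valve at y = -60 mm
- collet: black ring round the mouth of the push-fit fitting, a 38 mm square brass block 52 mm high; origin at the mouth's centre, z up along the bore: 13.4 mm wide, 2 mm chamfer. The hard stop is out of sight, 20 to 46 mm below the mouth, different each time; on it lies a weak spring washer (under 2 N, last 2 mm). At the stop the force rises steeply. Over 30 N on fitting or stop (seal drag not counted) is forcing it
- valve (a joint): angle of the lever valve: 0 shut (leaning to the air point's -x side), 1.0 rad fully open (leaning to its +x side), with a hard stop at each end; the hinge lies along the air point's y axis, 70 mm above its origin, at x = 0, y = -60 mm; swinging it takes about 2 to 3 N at the ball and it stays where it is left. It starts at or near shut
- valve_tip (a point): centre of the lever's black ball, 26 mm diameter, at the end of the 75 mm lever
- mug: yellow mug, 76 mm wide, 90 mm high, a bystander; origin at the centre of its underside
- glue_jar: small glass jar, 60 mm wide, 75 mm high, a bystander; origin at the centre of its underside
- wood_tree: turned wooden tree, 70 mm wide, 150 mm high, a bystander; origin at the centre of its underside
- seal_middle (a point): middle of the sprung seal, on the bore's axis 13 mm below the mouth. It grips the tube from about 9 mm below the mouth on and resists with up to about 16 N as the tapered end spreads it (13 to 18 mm deep), then drags with 5 to 10 N; it also holds the tube once released, so a tube that is let go too early stays where it is, short of the stop
Not all that is in view belongs to the job. Leave any blue look-alike of the nozzle alone.

How it is judged:
On the way:
1. the pointed nozzle's tube is home in the fitting, bearing on the washer and stop inside the collet (the only parts of it that can be touched) with over 1.2 N, while the valve is still shut (contact force between nozzle and collet above 1.2 N and z of nozzle in the frame of collet below -0.017 m and horizontal distance between nozzle and collet below 0.006 m and angle between nozzle's own z axis and vertical below 0.1 rad and value of joint valve below 0.3 rad), for 0.2 s.
At the end, for the whole second after the job is handed in: the pointed nozzle stands upright (within 0.1 rad) in the fitting, let go and at rest, the lower end of its tube still bearing on the stop washer inside the collet (over 0.6 N: within about 2 mm of the hard stop), and the valve is open (beyond 0.85 of 1.0 rad) (contact force between nozzle and collet above 0.6 N and z of nozzle in the frame of collet below -0.017 m and horizontal distance between nozzle and collet below 0.006 m and angle between nozzle's own z axis and vertical below 0.1 rad and value of joint valve above 0.85 rad and linear speed of nozzle below 0.02 m/s); the robot touches nothing.
It fails at once if the nozzle is forced: more than 30 N between it and the fitting or its stop (contact force between nozzle and air_point above 30 N or contact force between nozzle and collet above 30 N).
It fails at once if the air is opened (valve beyond 0.35 rad) before the nozzle is in past the seal (17 mm deep) (value of joint valve above 0.35 rad and (horizontal distance between nozzle and collet above 0.006 m or z of nozzle in the frame of collet above -0.017 m)).
It fails at once if the fan nozzle is taken out of its place (moved over 20 mm) (distance of fan_nozzle from where it was at the start of the episode above 0.02 m).
It fails at once if the mug, jar or wooden tree is knocked (moved over 20 mm) (distance of any of mug, glue_jar, wood_tree from where it was at the start of the episode above 0.02 m).
It also fails if it takes over 67 s, if anything falls off the work surface, if the arm or the gripper's body presses on something with over 40 N, if the wrist force passes 120 N, or if a joint passes its speed limit or range.

### The arm

A 7-joint arm with a two-finger parallel gripper is mounted at the origin on the work surface. World frame = base frame: x ahead of the robot, y to its left, z up, the work surface at z = 0. Lengths are in m, angles in rad, forces in N, time in s.
With the tool pointing down it reaches from about 0.425 to 0.95 m from the base axis. Payload 4.7 kg.
Tool frame: the origin (TCP) lies at the very end of the fingers, on their centre line; the grasp point (between the pads) lies 19 mm behind it (grasp_offset is the distance from the TCP to the grasp point, in m); z points along the fingers, y is the line along which they close (so a half turn about z gives the same grasp; the last joint's range is limited). The gripper opens to 85 mm and grips with 20 to 120 N. Pads are 22 mm wide; open, the fingers measure 114 mm over their backs; the gripper's body (76 mm by 85 mm) begins 54 mm behind the grasp point. The pads swing forward as they close: fully open they stand 13 mm farther back than shut.
Start: joints at [1.254, 0.469, -0.049, 1.532, 0.024, 1.141, -0.082], TCP at [0.192, -0.647, 0.209] pointing down, gripper open.
Joint ranges: [-2.59, 2.59], [-0.33, 1.99], [-1.39, 1.29], [0.1, 2.45], [-1.04, 4.18], [0.21, 1.99], [-2.66, 2.66]. Speed limits (rad/s): [2.57, 2.57, 3.14, 3.14, 3.14, 3.14, 3.14].

### API

Orientations are given as [roll, pitch, yaw] about the fixed x, y, z axes, in that order (R = Rz(yaw) Ry(pitch) Rx(roll)).
In Python, from station import get_state, read_camera, job_done, grasp_offset gives the robot as it stands.
- The arm moves only by the tool servo_tool, never from a script. Its argument "series" is a list of rows, each a list of 5 numbers: the shift along the tool's x, y, z in mm, then the turn about the tool's z in rad, then the finger opening in mm, from 0 to 85.4. In form: [[x, y, z, roll, fingers], ...]. A call has 1 to 10 rows; each row is the pose to reach, as a shift and turn from the pose commanded when the call began, along the tool's axes at that moment; what a row does not reach only later rows make up. A row lasts 1/8 s, in which the tool goes at most 62.5 mm and 10.7 degrees, less where a joint would pass 70% of its speed; a pose out of reach is approached as far as the arm can. A call with a gripper value outside its range is refused whole. The fingers move at their own pace and stop on an object; "squeeze" is the grip in N (left out, the last holds). Time passes only in rows, so rows that repeat a pose let the fingers close. It gives the time, the measured TCP pose, the force, the opening and the grip force at its end, in the units of the state.
- get_state(): the state, without advancing time (a new reading comes with each control period).
- read_camera(name): name is "side" or "top" or "wrist"; returns a dict with "color" (480x640x3 uint8, red, green, blue), "intrinsics" (3x3 intrinsics, pixels), "world_to_cam" (4x4, takes a point from world to camera coordinates). Camera axes: x right, y down, z forward; pixel columns grow to the right and rows downward; lengths in m; the calibration is good to about 2 mm. A picture is of the moment at which its call begins. There is no depth.
- job_done(): hands the job in; it is judged then, once.
The state is a dict: "time_s": time; "qpos": joint angles; "joint_velocities": joint speeds; "joint_efforts": joint torques, N m; "ee_pos": TCP position; "tool_rot": TCP orientation; "ft_force": force on the tool from outside, world axes, zero at the start; "moment": the same for the moment, N m; "grip_width": finger opening in m; "grasp_force": force on a finger pad.
Only numpy, scipy, OpenCV 4.12 (cv2) and the standard library are available. Lean on these libraries where they do the work, as an engineer would, in place of code of your own. Each camera call takes 0.05 s, during which the arm holds its last target. There are 200 camera calls.

## Working session

There is one attempt and no reset: what is moved stays moved. The work goes in short steps, Python scripts to look and compute and a tool call to move; the robot and the scene stay as the last step left them, time stands still between calls to the robot, and variables do not carry over. Pictures are saved under pics/ and viewed, at most 10 in all, crops included, and the job is handed in when it is done.

Besides the shell and the picture viewer there is one more tool, called after "Request:" as name(argument=value, ...) on one line, values as JSON. servo_tool: Moves the arm, as the interface text tells. Its arguments: {"type":"object","properties":{"series":{"type":"array","items":{"type":"array","items":{"type":"number"}}},"squeeze":{"type":"number"}},"required":["series"]}

```bash
mkdir -p pics; ls
cat > h.py <<'E'
from station import *
import numpy as np, cv2
def snap(n,f):
    c=read_camera(n); cv2.imwrite(f'pics/{f}.png',c['color'][:,:,::-1]); np.savez(f'pics/{f}.npz',K=c['intrinsics'],T=c['world_to_cam']); return c
def load(f):
    d=np.load(f'pics/{f}.npz'); return d['K'],d['T']
def proj(f,p):
    K,T=load(f); q=K@(T@np.r_[p,1])[:3]; return q[:2]/q[2]
def onplane(f,uv,z):
    K,T=load(f); R,t=T[:3,:3],T[:3,3]; o=-R.T@t; d=R.T@np.linalg.inv(K)@np.r_[uv,1]; return o+d*(z-o[2])/d[2]
def tri(obs):
    A=[]
    for f,uv in obs:
        K,T=load(f);P=K@T[:3];A+= [uv[0]*P[2]-P[0],uv[1]*P[2]-P[1]]
    A=np.array(A);s=np.linalg.lstsq(A[:,:3],-A[:,3],rcond=None)[0]
    return s,[np.round(proj(f,s)-uv,1) for f,uv in obs]
E
python3 - <<'E'
from h import *
print(get_state(),grasp_offset)
for n in('top','side'):
    c=snap(n,n+'0');T=c['world_to_cam'];print(n,-T[:3,:3].T@T[:3,3],T[2,:3])
E
```

```text
pics
{'time_s': 0.0, 'qpos': array([ 1.25405955,  0.46940924, -0.04859037,  1.53368284,  0.02413517,
        1.14098725, -0.08228894]), 'joint_velocities': array([ 0.00061804, -0.00097183,  0.00133077,  0.00072826, -0.00026571,
       -0.00192039, -0.00034077]), 'joint_efforts': array([-7.51942989e-04, -5.10305500e+01, -4.67336678e-02, -2.37712079e+01,
        1.06787228e-02,  7.47816463e-03,  9.32655723e-06]), 'ee_pos': array([ 0.19143906, -0.64663887,  0.20748785]), 'tool_rot': array([-3.13969557e+00,  1.03297263e-04,  2.87889926e-01]), 'ft_force': array([-0.20528031, -0.15051963,  0.04927248]), 'moment': array([-0.03809258,  0.01187084,  0.0240658 ]), 'grasp_force': 0.0, 'grip_width': 0.08522483501541414} 0.0187
top [0.51338892 0.01790723 1.49542981] [ 0.08196149  0.00164187 -0.99663414]
side [0.34575139 1.11405811 1.06978418] [ 0.20221876 -0.74716928 -0.63312371]
```

View pics/top0.png

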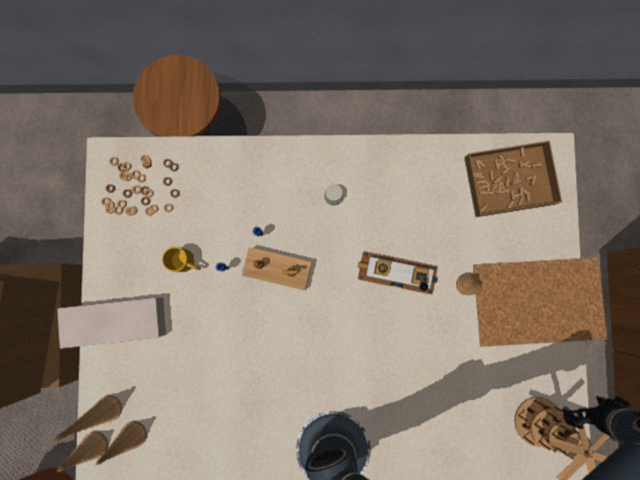

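View pics/side0.png

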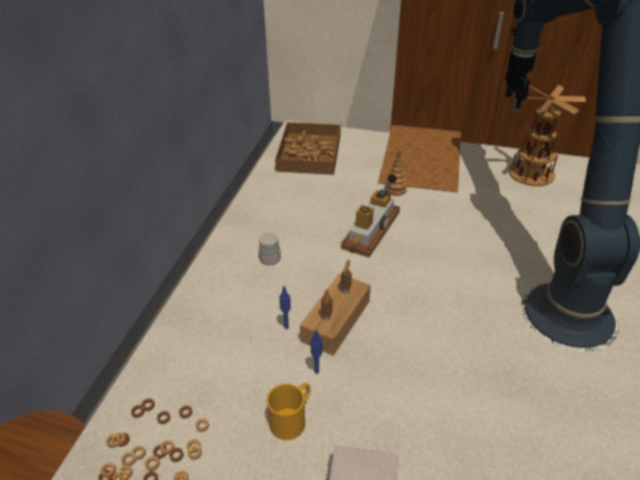

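The top view shows the rack at (278,268), with nozzles at (260,264) and (292,270). The air point is at (398,272), with the fitting at about (383,268) and the lever ball at about (424,286). The blue decoys are at (257,231) and (221,267). In the side view the rack nozzles are at (327,300) and (346,275). I'll enlarge to tell which nozzle is pointed.

Run:
```python
from h import *
a=cv2.imread('pics/top0.png');b=cv2.imread('pics/side0.png')
f=lambda i,x,y,w,h:cv2.resize(i[y:y+h,x:x+w],(400,300),interpolation=cv2.INTER_CUBIC)
cv2.imwrite('pics/crop1.png',np.vstack([np.hstack([f(a,236,235,80,60),f(a,355,240,92,69)]),np.hstack([f(b,290,250,100,75),f(b,335,165,100,75)])]))
```

```text
(no output)
```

View pics/crop1.png

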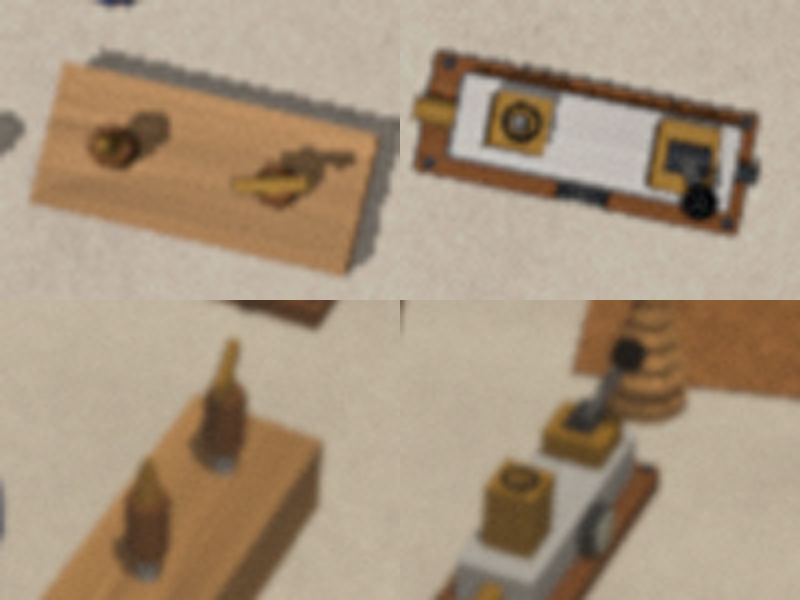

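The pointed one is the left nozzle in the top view, at about (258.6,264); in the side view its tip is at (327,290). The right one at (292,270) shows the flat, wide head, so it is the fan.

Run:
```python
from h import *
np.set_printoptions(precision=4,suppress=True)
print('tip',tri([('top0',(257.3,263.8)),('side0',(327.2,290))]))
print('mouth',tri([('top0',(382.8,267.8)),('side0',(365,209.5))]))
print('ball',tri([('top0',(423.8,286.7)),('side0',(392,178.5))]))
c=[onplane('top0',(236+x/5,235+y/5),.06) for x,y in[(65,65),(378,135),(345,272),(32,200)]]
print(np.array(c)); m=np.mean(c,0); yv=(c[0]+c[3]-c[1]-c[2])/2; L=np.linalg.norm(yv);print(m,L,np.linalg.norm(c[0]-c[3]),np.degrees(np.arctan2(-yv[0],yv[1])))
u=yv/L;print('holes',m+.05*u,m-.05*u)
# plinth corners
c=[onplane('top0',(355+x*.23,240+y*.23),.02) for x,y in[(37,50),(358,118),(338,235),(17,168)]]
print(np.array(c)); m=np.mean(c,0); yv=(c[0]+c[3]-c[1]-c[2])/2; L=np.linalg.norm(yv);print(m,L,np.linalg.norm(c[0]-c[3]),np.degrees(np.arctan2(-yv[0],yv[1])))
u=yv/L;print('fit,valve',m+.06*u,m-.06*u)
```

```text
tip (array([0.5705, 0.2125, 0.1453]), [array([0. , 0.1]), array([-0., -0.])])
mouth (array([ 0.5558, -0.1549,  0.1104]), [array([0.1, 0.5]), array([-0.3, -0. ])])
ball (array([ 0.5005, -0.2662,  0.1511]), [array([0. , 0.1]), array([-0.1, -0. ])])
[[0.6233 0.2507 0.06  ]
 [0.5785 0.0577 0.06  ]
 [0.4947 0.0785 0.06  ]
 [0.5403 0.2705 0.06  ]]
[0.5592 0.1643 0.06  ] 0.19772935637190758 0.08534123250478198 -13.215780368336038
holes [0.5706 0.213  0.06  ] [0.5477 0.1157 0.06  ]
[[ 0.6122 -0.1058  0.02  ]
 [ 0.5607 -0.3382  0.02  ]
 [ 0.4763 -0.3214  0.02  ]
 [ 0.5266 -0.09    0.02  ]]
[ 0.544  -0.2138  0.02  ] 0.2373621376156994 0.08707989987758101 -12.364399545962074
fit,valve [ 0.5568 -0.1552  0.02  ] [ 0.5311 -0.2725  0.02  ]
```

```bash
cat >> h.py <<'E'
def rel(*pts):
    s=get_state(); p=np.array(s['ee_pos']); from_=s['tool_rot']
    from scipy.spatial.transform import Rotation as Ro
    R=Ro.from_euler('xyz',from_).as_matrix()
    print('t',round(s['time_s'],2),'p',np.round(p,4),'rot',np.round(from_,4),'F',np.round(s['ft_force'],1))
    for q in pts: print(np.round(R.T@(np.array(q[:3])-p)*1000,1), 'turn',round((from_[2]-q[3]+np.pi)%(2*np.pi)-np.pi,3) if len(q)>3 else '')
E
python3 - <<'E'
from h import *
rel((.53,-.3,.23,1.34),(.571,.213,.23,1.34))
E
```

```text
t 0.1 p [ 0.1914 -0.6467  0.2076] rot [-3.1399e+00  1.0000e-04  2.8780e-01] F [-0.4  0.2 -0.2]
[ 423.  -236.4  -22. ] turn -1.052
[ 608.  -716.7  -21.2] turn -1.052
```

Request:
servo_tool(series=[[106,-59,-22,-0.17,85],[212,-118,-22,-0.34,85],[318,-177,-22,-0.51,85],[423,-236,-22,-0.68,85],[423,-236,-22,-0.85,85],[446,-296,-22,-1.05,85],[469,-356,-22,-1.05,85],[492,-416,-22,-1.05,85],[515,-476,-22,-1.05,85],[538,-536,-22,-1.05,85]])

```text
time_s: 1.35
ee_pos: [0.522, -0.1342, 0.2297]
tool_rot: [-3.141, 0.0, 1.338]
ft_force: [0.7, 0.3, -0.0]
grip_width: 0.0847
grasp_force: 0.0
```

Run:
```python
from h import *
rel((.571,.213,.23,1.34))
```

```text
t 1.35 p [ 0.522  -0.1342  0.2297] rot [-3.1414e+00  1.0000e-04  1.3377e+00] F [ 0.7  0.3 -0. ]
[ 3.492e+02 -3.250e+01 -3.000e-01] turn -0.002
```

Request:
servo_tool(series=[[0,0,0,0,85],[0,0,0,0,85]])

```text
time_s: 1.6
ee_pos: [0.5215, -0.1368, 0.2296]
tool_rot: [-3.141, 0.001, 1.338]
ft_force: [0.1, -0.9, 0.2]
grip_width: 0.0853
grasp_force: 0.0
```

Run:
```python
from h import *
rel((.571,.213,.23,1.34))
```

```text
t 1.6 p [ 0.5215 -0.1368  0.2296] rot [-3.1410e+00  9.0000e-04  1.3377e+00] F [ 0.1 -0.9  0.2]
[351.8 -32.6  -0.7] turn -0.002
```

Request:
servo_tool(series=[[60,-6,0,0,85],[120,-12,0,0,85],[180,-17,0,0,85],[240,-23,0,0,85],[300,-28,0,0,85],[352,-33,0,0,85],[352,-33,0,0,85],[352,-33,0,0,85]])

```text
time_s: 2.6
ee_pos: [0.5718, 0.2112, 0.2292]
tool_rot: [-3.141, 0.002, 1.335]
ft_force: [0.5, -0.9, -0.2]
grip_width: 0.0849
grasp_force: 0.0
```

Run:
```python
from h import *
rel((.571,.213,.23,1.34))
snap('wrist','w1')
print(proj('w1',(.571,.213,.153)),proj('w1',(.571,.213,.123)))
```

```text
t 2.6 p [0.5718 0.2112 0.2292] rot [-3.1412e+00  2.0000e-03  1.3345e+00] F [ 0.5 -0.9 -0.2]
[ 1.5 -1.2 -0.8] turn -0.005
[312.74962049 241.60381961] [313.04327469 230.96586847]
```

View pics/w1.png

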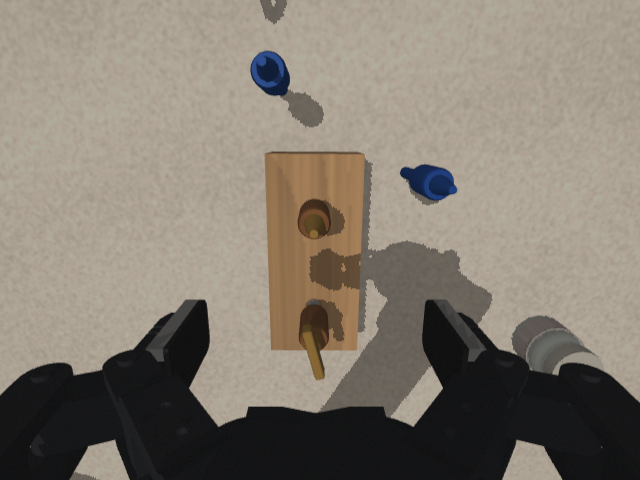

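The wrist view shows the pointed nozzle with its tip at (314,233) and grip top at about (314,212). The fan is at (315,345).

Run:
```python
from h import *
np.set_printoptions(precision=4,suppress=True)
K,T=load('w1');print(K[0,0],-T[:3,:3].T@T[:3,3],T[2,:3],'tcp',proj('w1',get_state()['ee_pos']))
print(onplane('w1',(314,233),.153))
c=[onplane('w1',q,.06) for q in[(266,152),(364,152),(356,350),(271,350)]]
print(np.array(c),np.mean(c,0))
for n,z in(('tip',.153),('base',.06),): print(n,proj('top0',(.571,.213,z)),proj('side0',(.571,.213,z)))
```

```text
362.91485093188504 [0.589  0.2792 0.3943] [-0.0646 -0.2664 -0.9617] tcp [314.3866 288.0484]
[0.5733 0.2188 0.153 ]
[[0.5431 0.2783 0.06  ]
 [0.6284 0.2577 0.06  ]
 [0.5802 0.0623 0.06  ]
 [0.4937 0.0831 0.06  ]] [0.5613 0.1703 0.06  ]
tip [256.7655 263.5795] [326.9198 287.6611]
base [261.1527 264.8403] [326.7489 315.7112]
```

Request:
servo_tool(series=[[4,-1,30,0,85],[4,-1,60,0,85],[4,-1,60,0,85],[4,-1,60,0,85]])

```text
time_s: 3.15
ee_pos: [0.5721, 0.2169, 0.1711]
tool_rot: [3.14, -0.001, 1.335]
ft_force: [0.2, 0.2, -0.3]
grip_width: 0.0851
grasp_force: 0.0
```

Run:
```python
from h import *
np.set_printoptions(precision=4,suppress=True)
snap('wrist','w2');snap('side','s2');s=get_state()
rel((.572,.216,.088,1.34))
for q in((.571,.213),(.573,.219)): print([proj('w2',(*q,z)) for z in(.153,.123,.06)])
cv2.imwrite('pics/w2s2.png',np.hstack([cv2.resize(cv2.imread('pics/w2.png')[60:360,160:460],(400,400),interpolation=2),cv2.resize(cv2.imread('pics/s2.png')[240:360,270:390],(400,400),interpolation=2)]))
```

```text
t 3.25 p [0.5721 0.2178 0.1715] rot [ 3.1392 -0.0013  1.3365] F [-0.3 -0.2  0.5]
[-1.9  0.2 83.5] turn -0.003
[array([313.9054, 280.9147]), array([314.0287, 262.7983]), array([314.2067, 236.6569])]
[array([314.9045, 269.9624]), array([314.8999, 253.1209]), array([314.8932, 228.8855])]
```

View pics/w2s2.png

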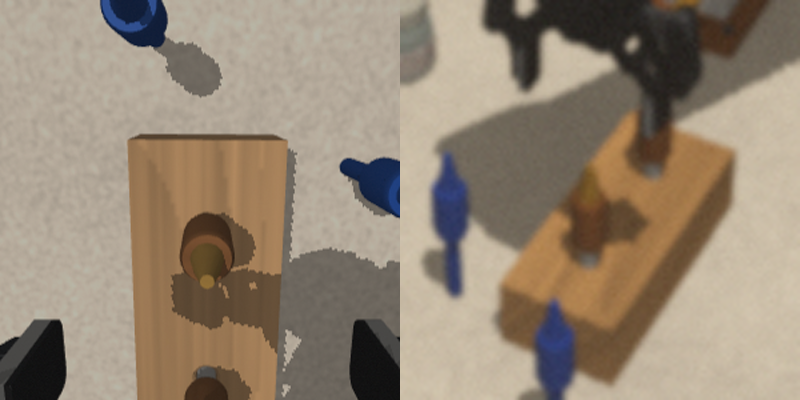

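The wrist tip at (315.3,271.5) and the side tip at (326.4,291) agree on the nozzle being at (0.573, 0.218). The tool is above it, so I'll descend and grip.

Request:
servo_tool(series=[[0,1,30,0,85],[0,1,60,0,85],[0,1,84,0,85],[0,1,84,0,85],[0,1,84,0,20],[0,1,84,0,20],[0,1,84,0,20],[0,1,84,0,20],[0,1,84,0,20]], squeeze=50)

```text
time_s: 4.38
ee_pos: [0.5726, 0.2183, 0.087]
tool_rot: [3.14, -0.001, 1.338]
ft_force: [0.5, -0.6, 5.4]
grip_width: 0.0238
grasp_force: 48.9
```

Request:
servo_tool(series=[[0,0,-30,0,20],[0,0,-80,0,20],[0,0,-130,0,20],[0,0,-130,0,20],[0,0,-130,0,20]])

```text
time_s: 5.0
ee_pos: [0.5712, 0.2171, 0.2147]
tool_rot: [-3.14, 0.002, 1.338]
ft_force: [-0.5, 0.4, -0.9]
grip_width: 0.0237
grasp_force: 49.5
```

Run:
```python
from h import *
np.set_printoptions(precision=4,suppress=True)
snap('wrist','w3');snap('side','s3')
p=get_state()['ee_pos']; rel((.556,-.155,.235,1.355))
# tip expected at tcp + (143-97.3... ) : grasp 97+ above
for z in(-.079,-.011,.034,.064): print(z,proj('w3',p+[0,0,z]),proj('s3',p+[0,0,z]))
cv2.imwrite('pics/w3s3.png',np.hstack([cv2.resize(cv2.imread('pics/w3.png')[180:480,160:460],(400,400),interpolation=2),cv2.resize(cv2.imread('pics/s3.png')[190:340,250:400],(400,400),interpolation=2)]))
```

```text
t 5.1 p [0.5709 0.2169 0.2138] rot [-3.1386  0.0024  1.3377] F [-0.3  0.  -0.6]
[-365.4   71.3  -20.5] turn -0.017
-0.079 [314.212  242.5747] [326.5052 294.5451]
-0.011 [313.5957 278.4441] [326.6253 272.7557]
0.034 [312.885  319.8122] [326.7093 257.5018]
0.064 [312.1202 364.3263] [326.7675 246.9358]
```

View pics/w3s3.png

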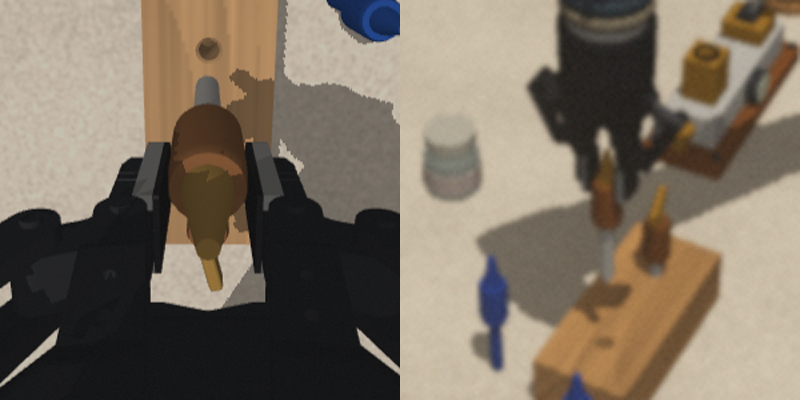

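The nozzle hangs straight in the pads: in the side view its tip is at (327,247) and its tube end at (328,294), within 1 px of prediction. Next I'll carry it over the fitting.

Request:
servo_tool(series=[[0,0,-40,0,20],[-60,12,-46,0,20],[-120,23,-46,0,20],[-180,35,-46,0,20],[-240,47,-46,0,20],[-300,58,-46,0,20],[-360,68,-46,0,20],[-360,68,-46,0,20],[-360,68,-46,0,20],[-360,68,-46,0,20]])

```text
time_s: 6.35
ee_pos: [0.555, -0.1461, 0.2614]
tool_rot: [-3.141, -0.001, 1.341]
ft_force: [-0.4, -0.0, -0.8]
grip_width: 0.0234
grasp_force: 49.5
```

Run:
```python
from h import *
np.set_printoptions(precision=4,suppress=True)
snap('wrist','w4');snap('side','s4');snap('top','t4')
p=get_state()['ee_pos']; rel((.558,-.15,.235,1.355))
print([(q,proj('w4',q)) for q in((.558,-.15,.11),(.556,-.155,.11))])
print(proj('s4',p+[0,0,-.079]))
cv2.imwrite('pics/w4s4.png',np.hstack([cv2.resize(cv2.imread('pics/w4.png')[100:400,160:460],(400,400),interpolation=2),cv2.resize(cv2.imread('pics/s4.png')[140:260,310:430],(400,400),interpolation=2)]))
```

```text
t 6.5 p [ 0.5551 -0.1467  0.2619] rot [-3.1415 -0.0001  1.3403] F [ 0.5 -0.4 -1.2]
[-2.6  3.5 26.9] turn -0.015
[((0.558, -0.15, 0.11), array([319.0996, 224.0746])), ((0.556, -0.155, 0.11), array([318.1855, 229.8569]))]
[365.5661 189.7597]
```

View pics/w4s4.png

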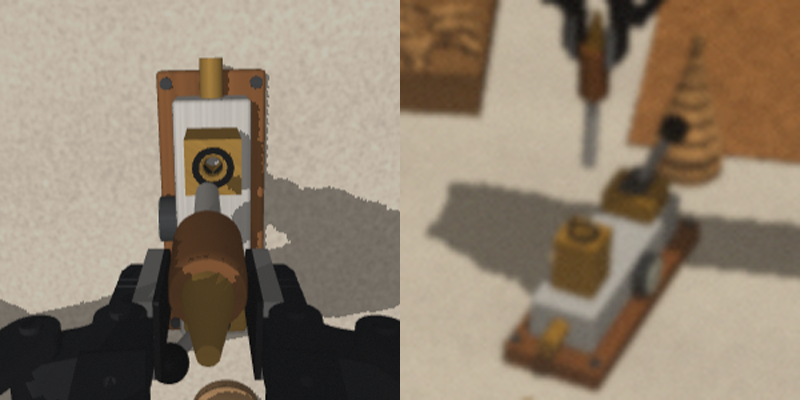

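Run:
```python
from h import *
np.set_printoptions(precision=4,suppress=True)
a=('w4',(319.75,223.75));b=('s4',(364.9,209.6));c=('top0',(382.8,267.8))
print(tri([a,b]),tri([a,c]),tri([a,b,c]))
for z in(.10,.11,.12):print(z,onplane('w4',a[1],z),onplane('s4',b[1],z))
p=get_state()['ee_pos'];print(proj('w4',p+[0,0,-.079]))
rel((.5583,-.15,.215))
```

```text
(array([ 0.5556, -0.1498,  0.1136]), [array([-3.3,  1.7]), array([-0.5,  0. ])]) (array([ 0.5579, -0.1591,  0.0718]), [array([1. , 0.4]), array([-0.1,  0.2])]) (array([ 0.5564, -0.1532,  0.1109]), [array([-1.6,  4.3]), array([-0.5,  0.1]), array([-0.5,  0.3])])
0.1 [ 0.5582 -0.1521  0.1   ] [ 0.5574 -0.1683  0.1   ]
0.11 [ 0.5586 -0.1498  0.11  ] [ 0.5552 -0.1551  0.11  ]
0.12 [ 0.559  -0.1476  0.12  ] [ 0.553  -0.1418  0.12  ]
[314.9399 243.8699]
t 6.5 p [ 0.5551 -0.1467  0.2619] rot [-3.1415 -0.0001  1.3403] F [ 0.5 -0.4 -1.2]
[-2.5  3.8 46.9] turn
```

The mouth is at (319.8,223.8) in the wrist view and (364.9,209.6) in the side view, giving about (0.558, -0.1495, 0.113). I'll go to about 10 mm above it and take a second look.

Request:
servo_tool(series=[[-2,3.5,30,0,20],[-2,3.5,57,0,20],[-2,3.5,57,0,20],[-2,3.5,57,0,20]])

```text
time_s: 7.0
ee_pos: [0.5588, -0.1505, 0.2061]
tool_rot: [3.14, -0.0, 1.339]
ft_force: [-0.6, 0.1, -1.1]
grip_width: 0.0237
grasp_force: 49.5
```

Run:
```python
from h import *
np.set_printoptions(precision=4,suppress=True)
snap('wrist','w5');snap('side','s5')
p=get_state()['ee_pos']; rel((.558,-.1495,.19,1.34))
print(proj('w5',(.558,-.1495,.1136)),proj('w5',p+[0,0,-.079]),proj('s5',p+[0,0,-.079]),proj('s5',(.558,-.1495,.1136)))
cv2.imwrite('pics/w5s5.png',np.hstack([cv2.resize(cv2.imread('pics/w5.png')[160:310,240:390],(400,400),interpolation=2),cv2.resize(cv2.imread('pics/s5.png')[170:240,330:400],(400,400),interpolation=2)]))
```

```text
t 7.1 p [ 0.5589 -0.1507  0.2065] rot [3.1388 0.0001 1.3383] F [ 0.1 -0.5 -1. ]
[ 1.  -1.2 16.5] turn -0.002
[312.9053 236.7364] [314.5047 243.2409] [363.5637 205.2355] [363.5776 209.5717]
```

View pics/w5s5.png

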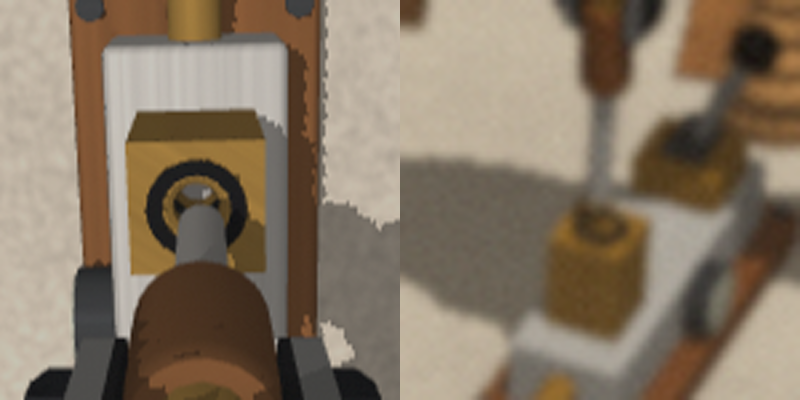

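The tube end sits over the mouth, about 1.4 mm too far toward +x and 0.6 mm too far toward +y. I'll correct that and enter to about 6 mm.

Request:
servo_tool(series=[[-1,-1.2,0,0,20],[-1,-1.2,7,0,20],[-1,-1.2,14,0,20],[-1,-1.2,20,0,20],[-1,-1.2,20,0,20]], squeeze=35)

```text
time_s: 7.72
ee_pos: [0.5564, -0.1515, 0.1842]
tool_rot: [-3.141, -0.0, 1.338]
ft_force: [-0.1, -0.8, -0.9]
grip_width: 0.0235
grasp_force: 49.4
```

Request:
servo_tool(series=[[0,0,2,0,20],[0,0,4,0,20],[0,0,4,0,20]])

```text
time_s: 8.1
ee_pos: [0.5565, -0.1516, 0.1809]
tool_rot: [3.142, 0.0, 1.338]
ft_force: [0.8, -0.2, -1.6]
grip_width: 0.0236
grasp_force: 49.5
```

Request:
servo_tool(series=[[0,0,2,0,20],[0,0,4,0,20],[0,0,4,0,20]])

```text
time_s: 8.48
ee_pos: [0.5568, -0.1516, 0.1769]
tool_rot: [3.141, -0.0, 1.338]
ft_force: [0.6, -0.6, -0.9]
grip_width: 0.024
grasp_force: 49.5
```

Request:
servo_tool(series=[[0,0,2,0,20],[0,0,3,0,20],[0,0,3,0,20]])

```text
time_s: 8.85
ee_pos: [0.557, -0.1517, 0.1742]
tool_rot: [3.14, -0.0, 1.338]
ft_force: [1.0, 0.4, 1.9]
grip_width: 0.0233
grasp_force: 49.7
```

Request:
servo_tool(series=[[0,0,2,0,20],[0,0,3,0,20],[0,0,3,0,20]])

```text
time_s: 9.22
ee_pos: [0.5566, -0.1517, 0.1708]
tool_rot: [3.141, 0.0, 1.338]
ft_force: [1.2, -0.5, 1.6]
grip_width: 0.0237
grasp_force: 49.7
```

Request:
servo_tool(series=[[0,0,2,0,20],[0,0,3,0,20],[0,0,3,0,20]])

```text
time_s: 9.6
ee_pos: [0.5572, -0.1516, 0.1687]
tool_rot: [3.14, -0.0, 1.338]
ft_force: [0.6, 0.9, 5.3]
grip_width: 0.0237
grasp_force: 50.2
```

Request:
servo_tool(series=[[0,0,2,0,20],[0,0,3,0,20],[0,0,3,0,20]])

```text
time_s: 9.98
ee_pos: [0.5573, -0.1516, 0.1659]
tool_rot: [3.14, -0.0, 1.338]
ft_force: [1.0, 1.2, 5.6]
grip_width: 0.0233
grasp_force: 50.2
```

Request:
servo_tool(series=[[0,0,2,0,20],[0,0,2,0,20]])

```text
time_s: 10.22
ee_pos: [0.5573, -0.1516, 0.1637]
tool_rot: [3.14, -0.0, 1.338]
ft_force: [1.2, 0.1, 5.3]
grip_width: 0.0237
grasp_force: 50.1
```

Request:
servo_tool(series=[[0,0,2,0,20],[0,0,2,0,20]])

```text
time_s: 10.48
ee_pos: [0.5572, -0.1517, 0.1616]
tool_rot: [3.14, -0.0, 1.338]
ft_force: [0.8, 0.1, 4.8]
grip_width: 0.0236
grasp_force: 50.1
```

Request:
servo_tool(series=[[0,0,2,0,20],[0,0,2,0,20]])

```text
time_s: 10.72
ee_pos: [0.5572, -0.1516, 0.1595]
tool_rot: [3.14, -0.0, 1.338]
ft_force: [1.7, 1.2, 4.7]
grip_width: 0.024
grasp_force: 50.1
```

Request:
servo_tool(series=[[0,0,2,0,20],[0,0,2,0,20]])

```text
time_s: 10.98
ee_pos: [0.5571, -0.1517, 0.1573]
tool_rot: [3.14, -0.0, 1.338]
ft_force: [1.9, -0.3, 4.6]
grip_width: 0.0239
grasp_force: 50.0
```

Request:
servo_tool(series=[[0,0,2,0,20],[0,0,2,0,20]])

```text
time_s: 11.22
ee_pos: [0.557, -0.1517, 0.1553]
tool_rot: [3.14, -0.0, 1.338]
ft_force: [1.1, 0.4, 4.8]
grip_width: 0.0241
grasp_force: 50.0
```

Request:
servo_tool(series=[[0,0,2,0,20],[0,0,2,0,20]])

```text
time_s: 11.48
ee_pos: [0.5573, -0.1516, 0.1541]
tool_rot: [3.14, 0.0, 1.338]
ft_force: [0.1, -0.4, 8.9]
grip_width: 0.0236
grasp_force: 50.7
```

Request:
servo_tool(series=[[0,0,1,0,20],[0,0,1,0,20],[0,0,1,0,20]])

```text
time_s: 11.85
ee_pos: [0.5575, -0.1516, 0.154]
tool_rot: [3.139, 0.0, 1.338]
ft_force: [-1.2, 1.2, 13.1]
grip_width: 0.0235
grasp_force: 51.1
```

The travel stopped dead at z=0.154 m and the force rose steeply, so this is the hard stop (about 8 N beyond the drag). I'll hold, then open.

Request:
servo_tool(series=[[0,0,0.3,0,20],[0,0,0.3,0,20],[0,0,0.3,0,20],[0,0,0,0,60],[0,0,0,0,60],[0,0,0,0,60],[0,0,0,0,60]])

```text
time_s: 12.72
ee_pos: [0.5561, -0.1516, 0.1514]
tool_rot: [-3.14, 0.0, 1.338]
ft_force: [0.3, -0.5, 0.1]
grip_width: 0.0602
grasp_force: 0.0
```

Run:
```python
from h import *
np.set_printoptions(precision=4,suppress=True)
rel()
snap('side','s6');snap('wrist','w6')
b=np.r_[.5575,-.1516,.075]
print([proj('s6',b+[0,0,z]) for z in(.143,.113,.068,.0386,.03)])
print([proj('w6',b+[0,0,z]) for z in(.143,.113,.068,.0386)])
cv2.imwrite('pics/w6s6.png',np.hstack([cv2.resize(cv2.imread('pics/w6.png')[160:460,160:460],(400,400),interpolation=2),cv2.resize(cv2.imread('pics/s6.png')[150:240,330:420],(400,400),interpolation=2)]))
```

```text
t 12.72 p [ 0.5561 -0.1516  0.1514] rot [-3.1404  0.      1.3378] F [ 0.3 -0.5  0.1]
[array([365.675 , 177.7721]), array([365.1507, 187.0663]), array([364.388 , 200.5875]), array([363.9044, 209.1602]), array([363.7651, 211.6301])]
[array([316.8795, 369.0343]), array([316.6569, 322.6206]), array([316.4525, 279.9824]), array([316.3635, 261.4229])]
```

View pics/w6s6.png

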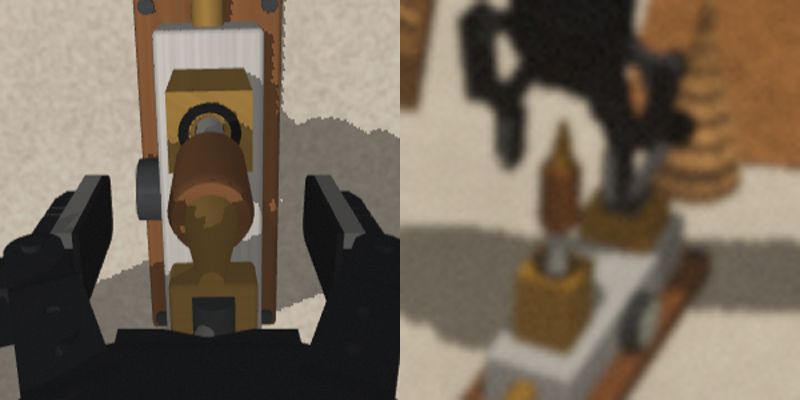

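The nozzle stands upright and free in the fitting (side-view tip at (366.7,177.5), as predicted). I'll lift clear, close the fingers and go beside the lever ball on its -x side.

Request:
servo_tool(series=[[0,0,-30,0,60],[0,0,-70,0,60],[0,0,-105,0,60],[0,0,-105,0,60],[-45,-30,-105,0,0],[-90,-60,-105,0,0],[-119,-82,-105,0,0],[-119,-82,-105,0,0],[-119,-82,-105,0,0],[-119,-82,-105,0,0]])

```text
time_s: 14.08
ee_pos: [0.4501, -0.2472, 0.2567]
tool_rot: [-3.142, -0.001, 1.34]
ft_force: [-0.5, 0.9, 0.1]
grip_width: 0.0001
grasp_force: 0.0
```

Run:
```python
from h import *
np.set_printoptions(precision=4,suppress=True)
rel((.449,-.249,.145,1.338))
snap('side','s7');snap('wrist','w7')
print(proj('w7',(.498,-.261,.153)),proj('s7',(.498,-.261,.153)),proj('s7',(.5575,-.1516,.218)))
cv2.imwrite('pics/w7s7.png',np.hstack([cv2.resize(cv2.imread('pics/w7.png')[80:480,120:520],(400,400),interpolation=2),cv2.resize(cv2.imread('pics/s7.png')[130:250,330:450],(400,400),interpolation=2)]))
```

```text
t 14.07 p [ 0.4501 -0.2472  0.2567] rot [-3.1415 -0.0007  1.3404] F [-0.5  0.9  0.1]
[ -2.1  -0.7 111.7] turn 0.002
[379.3692 237.0519] [392.5611 179.0481] [365.675  177.7721]
```

View pics/w7s7.png

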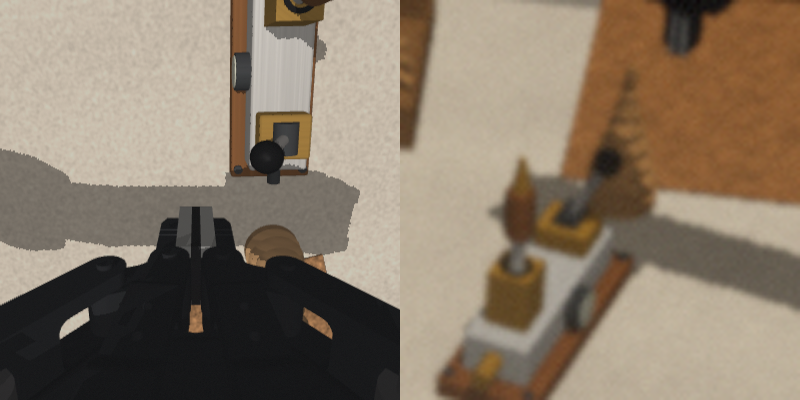

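The ball is at (387,237) in the wrist view, to the right of the closed fingers and about 55 mm away along tool +y; the nozzle stands in the fitting. I'll descend and push.

Request:
servo_tool(series=[[-1,0,50,0,0],[-1,0,90,0,0],[-1,0,111,0,0],[-1,0,111,0,0],[-1,15,111,0,0],[-1,25,111,0,0],[-1,35,111,0,0],[-1,42,111,0,0],[-1,50,111,0,0],[-1,50,111,0,0]])

```text
time_s: 15.42
ee_pos: [0.4982, -0.261, 0.1459]
tool_rot: [3.141, -0.0, 1.338]
ft_force: [0.3, 0.1, -0.2]
grip_width: 0.0001
grasp_force: 0.0
```

Request:
servo_tool(series=[[0,6,0,0,0],[0,12,0,0,0],[0,18,0,0,0],[0,24,0,0,0],[0,30,0,0,0]])

```text
time_s: 16.05
ee_pos: [0.5273, -0.268, 0.1459]
tool_rot: [3.142, -0.0, 1.338]
ft_force: [-0.5, -0.4, -0.0]
grip_width: -0.0001
grasp_force: 0.0
```

Run:
```python
from h import *
np.set_printoptions(precision=4,suppress=True)
rel()
c=snap('top','t8')
g=c['color'];cv2.imwrite('pics/t8c.png',cv2.resize(np.ascontiguousarray(g[240:309,355:447,::-1]),(400,300),interpolation=2))
print(proj('t8',(.531,-.263,.16)))
```

```text
t 16.05 p [ 0.5273 -0.268   0.1459] rot [ 3.1415 -0.      1.3378] F [-0.5 -0.4 -0. ]
[423.0803 276.1117]
```

Run:
```python
from h import *
np.set_printoptions(precision=4,suppress=True)
c=snap('wrist','w8');g=c['color'].max(2)
for z in(.153,.16):print([proj('w8',(.531+ .973*x, -.268-.231*x,z)) for x in(-.03,0,.02,.036)])
for r in range(180,360,6): print(r,''.join('#' if v<35 else '+' if v<80 else '.' for v in g[r,230:450:4]))
```

```text
[array([256.1679, 291.3896]), array([319.8098, 291.3589]), array([362.2253, 291.3384]), array([396.1504, 291.3221])]
[array([253.7539, 297.622 ]), array([320.0043, 297.5889]), array([364.1577, 297.5669]), array([399.4726, 297.5492])]
180 ..........+............................................
186 ..................................+....................
192 ..................................+....................
198 ..................................+....................
204 ..................................+....................
210 ..................................+....................
216 ..................................+....................
222 ..................................++...................
228 ...................+++++++++......++...................
234 ...................+++++++++......+....................
240 ...................+++++++++......+....................
246 ...................+++++++++.....++....................
252 .......................+++++.....+++...................
258 .......................+++++.....+++...................
264 ..............++.....+
[... 233 characters left out ...]
......##..........+++...................
294 .####+++######.......##................................
300 .####++##########+...##...###+.........................
306 .################....##...+####........................
312 ..##########+####....##....####........................
318 ....######+.+####.+++##.+++####........................
324 ............#####+++.##++++####+.......................
330 ...........+#######+.##.########.......................
336 ++........####+++###.##+#########+........+++..........
342 ####.....+########################.....+#########......
348 ####################################################...
354 #######################################################
```

Run:
```python
from h import *
np.set_printoptions(precision=4,suppress=True)
snap('side','s8')
print(tri([('w7',(387,237)),('w8',(258,293.5))]),tri([('w7',(387,237)),('s7',(391.8,178.6))]))
s=get_state();print(proj('w8',s['ee_pos']),proj('s8',s['ee_pos']))
for n in('top0','t8'):
    g=cv2.imread(f'pics/{n}.png').max(2); print(n)
    for r in range(262,300,1): print(r,''.join('#' if v<45 else '+' if v<90 else '.' for v in g[r,395:445]))
```

```text
(array([ 0.5032, -0.2612,  0.1562]), [array([-0.1, -0.2]), array([0.1, 0.3])]) (array([ 0.5013, -0.2621,  0.1535]), [array([-3. ,  0.6]), array([-0.3, -0.1])])
[311.8348 287.0118] [382.7544 178.4139]
top0
262 .......++++.++....................................
263 ...........++++++++...++..........................
264 ................+++++++++.........................
265 ....................+++++++++++++.................
266 ......................++++++++++++.+..............
267 .........................+.++++++++++++++.........
268 ................................++.++++++.........
269 ......................................+++.........
270 ..................................................
271 ..................................................
272 ......................++..........................
273 ......................+++++++.....................
274 ......................+++++##+#+..................
275 ......................++++++++++..................
276 .....................+++++++++++......++..........
277 .....................+++++++++++......+++.........
278 ...........
[... 2587 characters left out ...]
..............+############++++.++###++.
288 .........................+#############++++####+++
289 .........................++#############++#####+++
290 ...........................++##################+++
291 .............................+######++########++++
292 .............................+#+++#++++#######++.+
293 ..............................++++#++++######+++++
294 ..............................+###++++#######+++++
295 ..............................+###+++++######+++++
296 ..............................+##+++++#######+++++
297 ..............................+##++++++#####++++++
298 ..............................++++++++######++++++
299 ....................................++#####+++++++
```

Request:
servo_tool(series=[[0,-4,0,0,0],[0,-8,0,0,0],[0,-12,0,0,0]])

```text
time_s: 16.58
ee_pos: [0.5146, -0.2651, 0.146]
tool_rot: [-3.141, 0.0, 1.338]
ft_force: [0.3, 0.2, -0.7]
grip_width: -0.0001
grasp_force: 0.0
```

Run:
```python
from h import *
c=snap('wrist','w9');g=c['color'].max(2);rel()
for r in range(246,342,5): print(r,''.join('#' if v<35 else '+' if v<80 else '.' for v in g[r,210:430:3]))
```

```text
t 16.62 p [ 0.5142 -0.265   0.146 ] rot [-3.1409e+00  3.0000e-04  1.3375e+00] F [-0.2  0.2 -0.7]
246 .......................................++++++++++++.......+...............
251 ......................................++.....++++++......++...............
256 .............................................++++++......+++..............
261 ...................................+........+++++++......+++..............
266 ........................+###+...+++++.....+++++++++......+++..............
271 .....................###########+++++++++++++++++++......+++..............
276 ...................###############++++...++++++++........+++..............
281 ..................#################+.....................+++..............
286 .................+############++++#++....................+++..............
291 .................#######++####....###....++++++...........................
296 .................######++++###....###....+++++............................
301 ..................############....###....+####+...........................
306 ..................###########+....###.....#####...........................
311 ...................+#########+..+.###.....######..........................
316 .....................########+++..###.....######..........................
321 .......................######++.++###....+######..........................
326 .......................######++++++##.++++#######.........................
331 .....................+###########.###.+###########........................
336 .....++++...........#####+#######+###.#############...........+++++.......
341 ############.......+################################.......############...
```

Run:
```python
from h import *
c=snap('side','s9');s=get_state();p=s['ee_pos']
print(proj('s9',p),proj('s9',(.503,-.261,.155)),proj('s9',p+[0,0,.05]))
for n in('s7','s9'):
    g=cv2.imread(f'pics/{n}.png').max(2);print(n)
    for r in range(148,200): print(r,''.join(' .:-=+*#%@'[9-min(9,v//14)] for v in g[r,362:420]))
```

```text
[386.90965187 179.49433813] [390.87935231 178.21918452] [388.16059859 164.71802347]
s7
148                                                           
149                                                           
150                                     .                     
151                                    ....                   
152                                    .::..                  
153                                    .::..                  
154                                   .:-::.                  
155                                  ..:-::                   
156                                   .--:.                   
157                                   .::.                    
158                                  ..:.                     
159                                  .::..                    
160                                 .::::..                   
161                                 .::::..                   
162                                 :::....                   
163                                ..:...                     
164  
[... 4841 characters left out ...]
       
189 =--:::----::::::::::::--=============--=-=-.              
190 ==--------:::::--=+==--========-=--=======-:              
191 ====---==-:::.:-=+++====+====-==--========-:              
192 ===---===-::. .-++++==+++=======-=----=-==-:.             
193 ====-===--:.  .-+++++=+*++===-=-=--------=--:.            
194 ===---===:.   :=+*++++*+=====----=--------:-:::....       
195 ===---==-:.  .-+*****++=-----------------:::::::::::.. ...
196 ====--==-.   :-+****++-:..:----:------::::::::::::::::::::
197 ========-.   .:-==+++-.   .:---:::-:::::::::::::::::::::::
198 ===---==-:.. . .:::--.    .:-:..::::::::::::::::::::::::::
199 ========--::.........    .::.   :::::::::-::::::::::::::::
```

Run:
```python
from h import *
p=np.array([.4501,-.2472,.2567]);print(proj('s7',p),proj('s7',p+[0,0,.02]))
g=cv2.imread('pics/s7.png').max(2)
for r in range(128,156): print(r,''.join(' .:-=+*#%@'[9-min(9,v//14)] for v in g[r,395:440]))
g=cv2.imread('pics/w9.png').max(2)
for r in range(262,345,3): print(r,''.join(' .:-=+*#%@'[9-min(9,v//14)] for v in g[r,250:380:2]))
```

```text
[412.22313614 152.33439067] [412.95678881 145.90317468]
128       .:+##%%%%%%%@%%%%%%%%%###%%%%#*+==-----
129        .:=+**#%%%%%%%%%%%%%%%%%%%##+=::::::::
130         .::-=+#%%%@%%%%%@%%%%%%%%#+-.        
131            ..-+#%%%%@%%%%%%%%%%#*+:.         
132              :=*#%%%%%%%%%%%%%#*+-.          
133              .-*###%%%%%%#**#*+=:.           
134              .-***####%%%*====-.             
135              .-******#%%#+:....              
136               -*******#%#+:                  
137              .-**+**+*#%#=:                  
138              .=*++*++*#%#=.                  
139              .=*++*++*#%*-.                  
140              :+*++*++*##*-                   
141              :=*+**++*##+:                   
142              :=++**++*#*=.                   
143              .-=+*+++*#+:                    
144              ..-=++++*=:.                    
145               .:-=+===:.                     
146               ..:---::.                      
147                 ......                       
148                                         
[... 1615 characters left out ...]

316     ...  ..=%%%######%##==+====%%%%#=======%%%%%%%%#.............
319 . ........  ..%%#%%%%%%+=+=====%%%%#=======%%%%%%%%%.............
322 .  ..... .....###%%%%%%=+===+=+%%%%#=====+=%%%%%%%%%=............
325 ........  ...:###%%%%%%=+++++++%%%%#==+==++#%%%%%%%%#............
328 .............###%%##%%%%%%*=---###%#---+%%%%%%%%%%%%%............
331 ...........-#%#####%####%%%%#=-%%%%#-*%%%%%%%%%%%%%%%%#..........
334 ........  *#%%%%#####%%%%%%%%#-%%%##+%%%%%%%%%%%%%%%%%%%........ 
337 .........:##%%%%%#####%%%%%%%%+%%#%##%%%%%%%####%%%%%%%%#........
340 .........####%%%%%%%%%%%%%%%%%%%%#%#%%%%%%%%%%%%%%%%%%%%%-.......
343 ......-*%%%%%%%%%%%%%%%%%%%%%%%%%%%%%%%%%%%%%%%%%%%%%%%%%%#=:....
```

In the side view the closed fingertips end at row 146, where the TCP is predicted at row 152. The closed fingers are therefore about 20 mm shorter than the TCP, and they passed over the ball without touching it. I'll go back and push 24 mm lower.

Request:
servo_tool(series=[[0,0,-25,0,0],[0,0,-25,0,0],[0,-35,-25,0,0],[0,-65,-25,0,0],[0,-65,-25,0,0],[0,-65,24,0,0],[0,-65,24,0,0],[0,-65,24,0,0],[0,-52,24,0,0],[0,-40,24,0,0]])

```text
time_s: 17.92
ee_pos: [0.4781, -0.2565, 0.1232]
tool_rot: [3.139, 0.001, 1.338]
ft_force: [-7.5, 0.6, 7.3]
grip_width: 0.0001
grasp_force: 4.6
```

Request:
servo_tool(series=[[0,7,0,0,0],[0,14,0,0,0],[0,21,0,0,0],[0,28,0,0,0],[0,35,0,0,0]])

```text
time_s: 18.55
ee_pos: [0.5109, -0.2641, 0.1219]
tool_rot: [3.141, -0.0, 1.338]
ft_force: [-2.2, 1.2, 2.3]
grip_width: 0.0001
grasp_force: 1.3
```

Request:
servo_tool(series=[[0,6,0,0,0],[0,12,0,0,0],[0,18,0,0,0],[0,22,0,0,0],[0,26,0,0,0]])

```text
time_s: 19.18
ee_pos: [0.5352, -0.27, 0.1213]
tool_rot: [-3.14, -0.0, 1.338]
ft_force: [-3.0, 1.0, -1.5]
grip_width: -0.0004
grasp_force: 1.3
```

Request:
servo_tool(series=[[0,3,0,0,0],[0,6,0,0,0],[0,6,0,0,0]])

```text
time_s: 19.55
ee_pos: [0.542, -0.2717, 0.1222]
tool_rot: [3.14, 0.0, 1.338]
ft_force: [-0.9, 0.1, -1.1]
grip_width: -0.0002
grasp_force: 0.7
```

Request:
servo_tool(series=[[0,3,0,0,0],[0,5,0,0,0],[0,5,0,0,0]])

```text
time_s: 19.92
ee_pos: [0.5424, -0.2718, 0.1218]
tool_rot: [-3.133, 0.001, 1.337]
ft_force: [-11.8, 1.8, 7.0]
grip_width: -0.0002
grasp_force: 6.8
```

The lever hit its stop where predicted (x=0.542, 12 N). I'll back off and check.

Request:
servo_tool(series=[[0,-15,0,0,0],[0,-30,0,0,0],[0,-30,-50,0,0],[0,-30,-110,0,0],[-20,-80,-110,0,0],[-20,-80,-110,0,0],[-20,-80,-110,0,0]])

```text
time_s: 20.8
ee_pos: [0.4641, -0.2735, 0.2323]
tool_rot: [3.14, 0.0, 1.337]
ft_force: [1.0, -0.7, -0.3]
grip_width: 0.0001
grasp_force: 0.0
```

Run:
```python
from h import *
np.set_printoptions(precision=4,suppress=True)
rel();snap('wrist','w10');snap('side','s10')
u=np.array([.973,-.231])
for a in(-.5,.35,.5): 
    b=np.r_[np.array([.531,-.268])+u*.075*np.sin(a),.087+.075*np.cos(a)]; print(a,proj('w10',b),proj('s10',b))
g=cv2.imread('pics/w10.png').max(2)
for r in range(190,300,4): print(r,''.join('#' if v<35 else '+' if v<80 else '.' for v in g[r,330:530:3]))
d=cv2.absdiff(cv2.imread('pics/s7.png'),cv2.imread('pics/s10.png')).max(2)
print('nozzle change in side view',d[172:212,355:378].max(), d[172:212,355:378].mean())
```

```text
t 20.8 p [ 0.4641 -0.2735  0.2323] rot [3.1398 0.0004 1.3375] F [ 1.  -0.7 -0.3]
-0.5 [354.8461 213.2842] [393.1724 179.4458]
0.35 [447.0946 214.552 ] [373.4892 172.5313]
0.5 [459.642 213.187] [370.1695 172.9686]
190 ................+++++++++..........................................
194 ................+++++++...................+####....................
198 ................++++++..................#########..................
202 ................++++++.................###########+................
206 ................+++++++++.............#############................
210 ................+++++++++............+######+++####................
214 ................+++++++++.............######+######................
218 ......................................#############................
222 .......................................###########.................
226 .........................................#######...................
230 ...................................................................
234 ...+++.....................++......................................
238 ...+++.........++++
[... 478 characters left out ...]
..
266 ...................................................................
270 ...................................................................
274 ...................................................................
278 ...................................................................
282 ...................................................................
286 ...................................................................
290 ...................................................................
294 ...................................................................
298 .++++.........+++++++..............................................
nozzle change in side view 162 19.006521739130434
```

Run:
```python
from h import *
a=cv2.imread('pics/s7.png').max(2);b=cv2.imread('pics/s10.png').max(2)
for r in range(174,214,2): print(r,*[''.join(' .:-=+*#%@'[9-min(9,v//20)] for v in g[r,352:382]) for g in(a,b)],sep='|')
```

```text
174|                           .:-|             .-*#%%%%#=:   .::
176|                           :--|             .:=*##%#+-.  .::-
178|            .:-:.         .::-|            .:--=++*+=:....::-
180|            .-=-:.       .::::|            .-=====++=---=====
182|           .:-==--::::::::----|          .:-======+++====++++
184|          .:-================-|        .:-========++++===++++
186|         .:=========+=========|     ..:-==++=======++=+======
188|        .-=+=====+++====+===++|   .--==++++=====+++===+=====+
190|      ..:=*+++++++++====-==+**|   :-===++**++++++++==+=====+*
192|    .:-==+***++++*++==---=+***|    .:-=++***++++*++===++++++*
194|   ..--=+***+++++*++=-:-=*####|      .:-=**+++++*++=--=+*####
196|     ..:=+**++++**+=-:-=+*####|       .:=***++++*+=-:-=+*####
198|       .:=+**++++*+==----===++|       .:=+*++++**+==----===++
200|        .-=+++++++++++========|        .-+++++++++++=========
202|         .:=+++++==+++++++++++|      ....:=+++=--==++++++++++
204|        .:-=++=-::::--====++++|    .:--==-=++=-::::--====++++
206|      .:-++++==-::....:::::--=|   .:-=+++*++==-:::...::::----
208|     .:-+**+===++=-:::........|    .:-=***+===++=-:::........
210|    .::-+**+===+*+=---:.......|    .::-+**+===+*+=---:.......
212|   .:---===+++++=====-:.......|   .:----=+++++======-:.......
```

The nozzle hasn't moved, the ball sits at the fully open position, and the hand is clear of everything.

```bash
python3 -c "
from station import *
print(job_done())"
```

```text
the job is handed in; nothing more can be done
None
```

I pushed the pointed nozzle fully home on the fitting's stop and let it go, then swung the lever valve to its open stop; the job is handed in at about 21 s, with no verdict returned.

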